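Move the thick rolling pin to its own stand

ROBOT

A 6-joint arm with a two-finger parallel gripper is mounted at the origin on a cart in front of the work surface, level with it; the furniture and walls round the work are solid. World frame = base frame: x ahead of the robot, y to its left, z up, the work surface at z = 0. Lengths are in m, angles in degrees, forces in N, time in s.
With the tool pointing down it reaches from about 0.35 to 0.875 m from the base axis. Payload 4.2 kg.
Tool frame: the origin (TCP) lies between the finger pads; the fingertips stand 8 mm ahead of it and the grasp point (between the pads) lies 11 mm behind it; z points along the fingers, y is the line along which they close (so a half turn about z gives the same grasp; the last joint's range is limited). The gripper opens to 87 mm and grips with 3 to 60 N. Pads are 19 mm wide; open, the fingers measure 117 mm over their backs; the gripper's body (75 mm by 190 mm) begins 51 mm behind the grasp point.
Start: joints at [89.53, 22.042, 0.453, 0, -68.411, -14.817], TCP at [0.165, 0.603, 0.191] pointing down, gripper open.
Joint ranges: [-179.83, 179.83], [-69.29, 118.12], [-61.27, 80.66], [-181.25, 117.63], [-171.15, -9.14], [-177.46, 177.46]. Speed limits (degrees/s): [159.86, 159.86, 180, 180, 180, 180].

INTERFACE

Orientations are given as a 3x3 rotation matrix whose columns are the frame's x, y, z axes.
In Python, from station import sense, capture, camera_model, finish_job, find_in gives the robot as it stands. The module is installed in compiled form; this text tells all that it offers.
- The arm moves only by the tool arm_command, never from a script. Its argument "motion" is a list of rows, each a list of 7 numbers: the finger opening in mm, from 0 to 87, then the shift along the tool's x, y, z in mm, then the turn, a rotation vector about the tool's x, y, z in rad. In form: [[jaw, dx, dy, dz, rx, ry, rz], ...]. A call has 1 to 8 rows; each row shifts and turns the commanded pose from where the row before left it, along the tool's axes as they then stand; what a row does not reach is not made up. A row lasts 1/10 s, in which the tool goes at most 50 mm and 8.59 degrees, less where a joint would pass 70% of its speed; a pose out of reach is approached as far as the arm can. A call with a gripper value outside its range is refused whole. The fingers move at their own pace and stop on an object; the grip force is fixed at half the most. Time passes only in rows, so rows that do not move let the fingers close. It gives the time, the measured TCP pose, the force, the opening and the grip force at its end, in the units of the state.
- sense(): the state, without advancing time (a new reading comes with each control period).
- capture(name): name is "side" or "top"; returns the picture (384x512x3 uint8, red, green, blue); there is no depth.
- camera_model(name): a dict with "fx", "fy", "cx", "cy" (pixels), "R" (3x3) and "t" (3): a world point X has camera coordinates R X + t. Camera axes: x right, y down, z forward; pixel columns grow to the right and rows downward; lengths in m; the calibration is good to about 2 mm. A picture is of the moment at which its call begins. camera_model takes no time and is no camera call.
- finish_job(): hands the job in; it is judged then, once.
Trained networks look in the newest picture that a camera, given by its name, has taken for a name from the list of things; names that differ only in an ending like _2 or _b are one class to them, and where a whole thing is asked for, a point or a joint stands for the part that bears it (a point fixed in the world has none). Each returns a list of dicts, best first, with "p" (0 to 1); they miss things now and then, are a little off and sometimes report something else, mostly with a low value. They report only what shows in the picture. A call takes as long as a camera call.
- find_in(target, camera): "location" ([row, column] in pixels, amid what is visible of it).
The state is a dict: "time_s": time; "joints": joint angles; "joint_velocities": joint speeds; "effort": joint torques, N m; "tcp_pos": TCP position; "ee_rot": TCP orientation; "wrist_force": force on the tool from outside, world axes, zero at the start; "moment": the same for the moment, N m; "gripper_width": opening from 0.0 (shut) to 1.0 (fully open); "gripper_force": force on a finger pad.
Only numpy, scipy, OpenCV 4.12 (cv2) and the standard library are available. Lean on these libraries where they do the work, as an engineer would, in place of code of your own. Each camera call takes 0.05 s, during which the arm holds its last target. There are 200 camera calls.

TASK

Take the thicker of the two rolling pins out of the double wooden stand and lay it in the empty single stand, resting in both of its notches and centred end to end. Lower it in with the gripper rather than dropping it, and do not let it fall or roll onto the worktop. Leave the thinner pin lying where it is.

Things in the scene. Friction and masses are not known exactly. Their poses are not given: they have to be found in the camera images.
- thick_pin_center (a point): Centre of the thick rolling pin: light wood, barrel 42 mm in diameter and 170 mm long, a short 25 mm thick handle at each end, 264 mm in all, about 0.25 kg. Origin on its axis, half-way along; x along the axis (y, z turn as it rolls). It starts level in either cradle of the double stand, parallel to the stand's x, axis 66 mm above the worktop; grip the barrel from above, between the panels.
- thin_pin_center (a point): Centre of the thin rolling pin: a plain straight light-wood rod 26 mm in diameter and 250 mm long, about 0.12 kg, lying in the other cradle of the double stand, its axis 54 mm above the worktop. Origin on its axis, half-way along; x runs along the axis.
- double_stand: Double stand, brown wood, fixed: two panels 16 mm thick, 180 mm wide (y), 60 mm high, at x = -60 and +60 mm, joined by thin dowels (tops 24 mm up) at y = -72 and +72 mm. Each panel has two 90-degree V notches, 48 mm wide, 24 mm deep, at y = -50 and +50 mm; pins lie along x across both panels. Origin on the worktop below its middle; z up.
- single_stand: Empty single stand, brown wood, fixed, built like the double one but with one cradle: two panels 16 mm thick, 90 mm wide (y), 60 mm high, at x = -60 and +60 mm, each with one 90-degree V notch 48 mm wide and 24 mm deep at y = 0, joined by thin dowels (tops 24 mm up) at y = -27 and +27 mm. Origin on the worktop below its middle; x along the cradle, z up.
- single_stand_seat (a point): Point in the single stand where the middle of the thick pin's axis lies once it is seated: half-way between the panels, 66 mm above the worktop; x along the cradle, y across it, z up.

How it is judged:
By the outcome, as a careful person would: the job done as asked, in the order asked, and still so for the second after the job is handed in, with the robot touching nothing.
It also fails if it takes over 42 s, if anything falls off the work surface, if the arm or the gripper's body presses on something with over 40 N, if the wrist force passes 120 N, or if a joint passes its speed limit or range.

## Working session

There is one attempt and no reset: what is moved stays moved. The work goes in short steps, Python scripts to look and compute and a tool call to move; the robot and the scene stay as the last step left them, time stands still between calls to the robot, and variables do not carry over. Pictures are saved under pics/ and viewed, at most 10 in all, crops included, and the job is handed in when it is done.

Besides the shell and the picture viewer there is one more tool, called after ">>>" in YAML: its name, and indented under it one key for each argument. arm_command: Moves the arm, as the interface text tells. Its arguments: {"type":"object","properties":{"motion":{"type":"array"}},"required":["motion"]}

```bash
mkdir -p pics; python3 - <<'E'
from station import *
import cv2,numpy as np
s=sense();print(s['time_s'],s['tcp_pos'],np.round(s['ee_rot'],3),s['wrist_force'])
for n in('top','side'):
    im=capture(n);cv2.imwrite(f'pics/{n}0.png',im[:,:,::-1])
    m=camera_model(n);print(n,m['fx'],m['cx'],m['cy'],np.round(-np.array(m['R']).T@m['t'],3),np.round(m['R'],2).tolist())
    for t in('thick_pin_center','thin_pin_center','single_stand','double_stand'):
        print(t,find_in(t,n)[:3])
E
```

```text
0.0 [0.16457011 0.60225832 0.18994245] [[ 0.965 -0.264 -0.001]
 [-0.264 -0.965 -0.002]
 [ 0.     0.002 -1.   ]] [-0.56879411  0.17050838  0.28041716]
top 421.95514349645094 260.75806776173715 190.41275664404404 [0.38  0.073 0.894] [[-0.01, -1.0, 0.01], [-0.99, 0.0, -0.17], [0.17, -0.01, -0.99]]
thick_pin_center [{'location': [223.4, 127.2], 'p': 0.95}]
thin_pin_center [{'location': [223.4, 179.6], 'p': 0.71}]
single_stand [{'location': [173.1, 373.3], 'p': 0.7}]
double_stand [{'location': [197.5, 171.1], 'p': 0.8}]
side 395.395489984149 252.16494329813546 194.12209393257797 [ 0.376 -0.741  0.43 ] [[0.98, -0.2, -0.02], [-0.1, -0.38, -0.92], [0.18, 0.9, -0.39]]
thick_pin_center [{'location': [164.7, 205.9], 'p': 0.79}, {'location': [185.7, 210.2], 'p': 0.6}]
thin_pin_center [{'location': [181.5, 209.2], 'p': 0.94}]
single_stand [{'location': [263.8, 292.9], 'p': 0.93}]
double_stand [{'location': [196.2, 214.9], 'p': 0.96}, {'location': [263.8, 292.0], 'p': 0.73}]
```

View pics/top0.png

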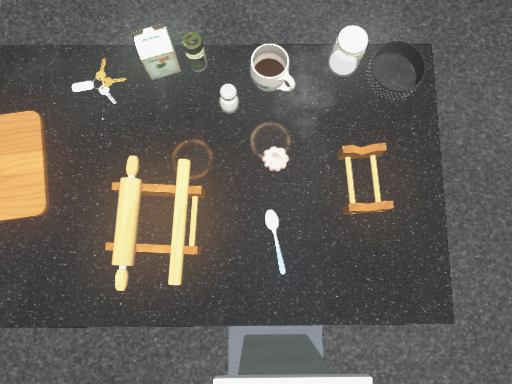

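View pics/side0.png

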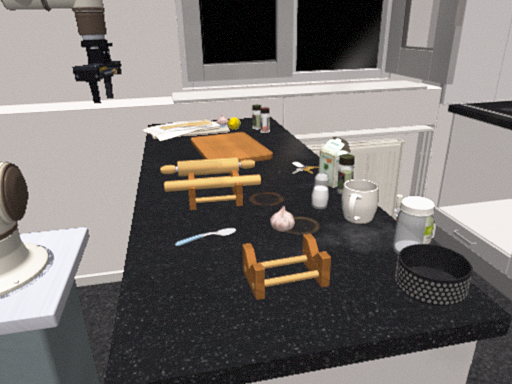

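The top view shows the thick pin at about (223,127) (row, column), the thin pin at (223,180), and the empty single stand with panels at about (151,362) and (207,368). I'll enlarge crops to get the corners.

```bash
cat > h.py <<'E'
from station import *
import cv2,numpy as np
def ray(n,rc,z):
    m=camera_model(n);R=np.array(m['R']);c=-R.T@np.array(m['t'])
    d=R.T@np.array([(rc[1]-m['cx'])/m['fx'],(rc[0]-m['cy'])/m['fy'],1]);return c+d*(z-c[2])/d[2]
def proj(n,X):
    m=camera_model(n);p=np.array(m['R'])@np.array(X)+m['t']
    return np.array([m['fy']*p[1]/p[2]+m['cy'],m['fx']*p[0]/p[2]+m['cx']])
E
python3 - <<'E'
from h import *
im=cv2.imread('pics/top0.png')
a=cv2.resize(im[135:225,325:410],None,fx=6,fy=6,interpolation=cv2.INTER_CUBIC)
b=cv2.resize(im[150:295,95:215],None,fx=4,fy=4,interpolation=cv2.INTER_CUBIC)[:540]
cv2.imwrite('pics/c1.png',a);cv2.imwrite('pics/c2.png',b)
for t,rc,z in(('thick',(223.4,127.2),.066),('thin',(223.4,179.6),.054),('single a',(151,362),.045),('single b',(207,368),.045)):print(t,ray('top',rc,z).round(4))
for k,rc in(('thick',(164.7,205.9)),('thin',(181.5,209.2))):print('side',k,ray('side',rc,.066 if k=='thick' else .054).round(4))
h=cv2.cvtColor(im,cv2.COLOR_BGR2HSV)
m=((h[...,0]>12)&(h[...,0]<32)&(h[...,2]>140)&(h[...,1]>60)).astype('uint8')
n,l,s,c=cv2.connectedComponentsWithStats(m)
for i in range(1,n):
    if s[i,4]>80: print(s[i],c[i][::-1].round(1))
E
```

```text
thick [0.4551 0.3234 0.066 ]
thin [0.4556 0.2232 0.054 ]
single a [ 0.6051 -0.15    0.045 ]
single b [ 0.4877 -0.1567  0.045 ]
side thick [0.4534 0.3393 0.066 ]
side thin [0.4514 0.2349 0.054 ]
[ 95  58  32  29 252] [ 75.7 106.4]
[   0  111   48  110 4701] [165.9  21.7]
[342 143  45  12 351] [148.4 364.2]
[345 153  49  61 988] [189.3 365.6]
[126 155  13  21 229] [165.  132.1]
[ 105  158  101  128 4858] [221.5 154.6]
[115 269  14  22 250] [279.6 120.9]
```

View pics/c1.png

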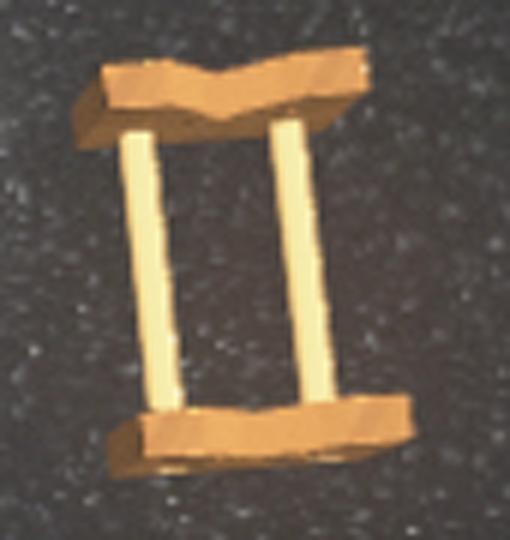

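View pics/c2.png

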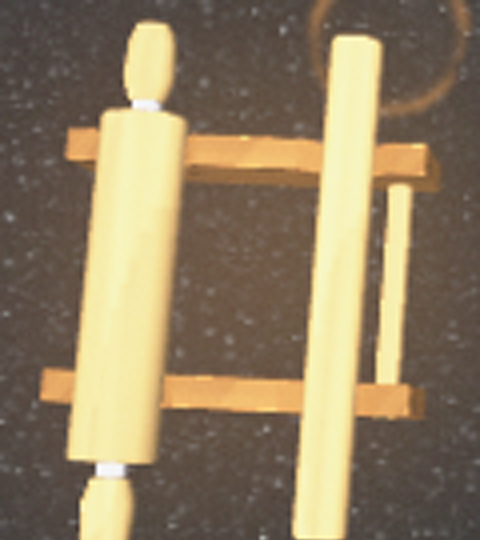

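The crops show the single stand's panel tops clearly, with notch dips at about (115,218) and (432,250) in crop pixels. The thick barrel's corners are (112,102), (118,185), (458,68) and (463,155) in the other crop.

```bash
cat >m.py <<'E'
from h import *
C=lambda u,v,s,r0,c0:((v+.5)/s-.5+r0,(u+.5)/s-.5+c0)
P=lambda pts,s,r0,c0,z:np.array([ray('top',C(u,v,s,r0,c0),z) for u,v in pts])
A=P([(103,67),(368,47),(370,88),(108,107)],6,135,325,.06);B=P([(145,412),(408,397),(412,437),(142,455)],6,135,325,.06)
a,b=A.mean(0),B.mean(0)
print('stand widths',np.linalg.norm(A[0]-A[1]),np.linalg.norm(B[0]-B[1]),'panel gap',np.linalg.norm(a-b))
print('seat',(a+b)/2,'yaw',np.degrees(np.arctan2(*(a-b)[1::-1])),'edge yaw',[np.degrees(np.arctan2(*(Q[i]-Q[j])[1::-1]))-90 for Q in(A,B) for i,j in((0,1),(3,2))])
T=P([(102,112),(185,118),(68,458),(155,463)],4,150,95,.066)
f,n=T[:2].mean(0),T[2:].mean(0)
print('pin len',np.linalg.norm(f-n),'width',np.linalg.norm(T[0]-T[1]),np.linalg.norm(T[2]-T[3]),'ctr',(f+n)/2,'yaw',np.degrees(np.arctan2(*(f-n)[1::-1])))
s=sense();R=s['ee_rot'];print(np.degrees(np.arctan2(R[1,0],R[0,0])),s['joints'])
E
python3 m.py
```

```text
stand widths 0.0914012000761951 0.08844820581882129 panel gap 0.11995575252365326
seat [ 0.54873412 -0.15457989  0.06      ] yaw 3.5886997771502456 edge yaw [np.float64(4.2441349012314475), np.float64(4.048547125933183), np.float64(2.9903545683183523), np.float64(3.5184397831715017)]
pin len 0.16968461553445865 width 0.04146451229234969 0.041928887034618244 ctr [0.46016987 0.32489487 0.066     ] yaw -2.6383504546842746
-15.288359678654865 [ 8.95291561e+01  2.20447576e+01  4.50039009e-01 -2.57598536e-03
 -6.84116515e+01 -1.48165678e+01]
```

>>> arm_command:
  motion:
    - [87,40,21,0,0,0,0]
    - [87,40,21,0,0,0,0]
    - [87,40,21,0,0,0,0]
    - [87,40,21,0,0,0,0]
    - [87,40,21,0,0,0,0]
    - [87,40,21,0,0,0,0]
    - [87,40,21,0,0,0,0]
    - [87,40,21,0,0,0,0]

```text
time_s: 1.3
tcp_pos: [0.4303, 0.3551, 0.1914]
ee_rot: [[0.965, -0.263, 0.0], [-0.263, -0.965, 0.001], [0.0, -0.001, -1.0]]
wrist_force: [0.4, 0.7, 0.1]
gripper_width: 0.999
gripper_force: 0.0
```

>>> arm_command:
  motion:
    - [87,20,11,0,0,0,-0.11]
    - [87,15,8,0,0,0,-0.11]
    - [87,0,0,0,0,0,0]
    - [87,0,0,0,0,0,0]
    - [87,0,0,0,0,0,0]

```text
time_s: 1.8
tcp_pos: [0.4586, 0.3308, 0.1911]
ee_rot: [[0.999, -0.047, -0.0], [-0.047, -0.999, 0.0], [-0.0, -0.0, -1.0]]
wrist_force: [-0.9, -0.4, -0.6]
gripper_width: 1.001
gripper_force: 0.0
```

```bash
cat >>h.py <<'E'
def todo(goal,yaw):
    s=sense();R=np.array(s['ee_rot']);p=s['tcp_pos'];y=np.degrees(np.arctan2(R[1,0],R[0,0]))
    print('t',round(s['time_s'],2),'tcp',np.round(p,4),'yaw',y.round(2),'tilt',R[:2,2].round(4),'w',s['gripper_width'],'gf',s['gripper_force'],'F',np.round(s['wrist_force'],1),'j',np.round(s['joints'],1))
    print('tool mm',(1000*R.T@(np.array(goal)-p)).round(1),'rz',np.radians(-(yaw-y)).round(4))
E
python3 - <<'E'
from h import *
todo([.460,.325,.055],-2.64)
cv2.imwrite('pics/t1.png',capture('top')[:,:,::-1])
E
```

```text
t 1.8 tcp [0.4586 0.3308 0.1911] yaw -2.7 tilt [-0.0001  0.0002] w 1.0012914157488837 gf 0.0 F [-0.9 -0.4 -0.6] j [ 52.2  16.3  -8.1  -0.  -65.7  35.1]
tool mm [  1.7   5.8 136.1] rz -0.0011
```

>>> arm_command:
  motion:
    - [87,1.7,5.8,10,0,0,0]
    - [87,0,0,20,0,0,0]
    - [87,0,0,20,0,0,0]
    - [87,0,0,20,0,0,0]
    - [87,0,0,20,0,0,0]
    - [87,0,0,20,0,0,0]
    - [87,0,0,16,0,0,0]
    - [87,0,0,10,0,0,0]

```text
time_s: 2.65
tcp_pos: [0.4594, 0.3237, 0.0531]
ee_rot: [[0.999, -0.047, -0.002], [-0.047, -0.999, -0.002], [-0.002, 0.002, -1.0]]
wrist_force: [0.2, -0.2, 0.4]
gripper_width: 0.997
gripper_force: 0.0
```

>>> arm_command:
  motion:
    - [87,0,0,0,0,0,0]
    - [87,0,0,0,0,0,0]

```text
time_s: 2.85
tcp_pos: [0.4607, 0.3247, 0.0553]
ee_rot: [[0.999, -0.046, 0.0], [-0.046, -0.999, 0.0], [0.0, -0.0, -1.0]]
wrist_force: [0.3, 0.1, 0.8]
gripper_width: 0.997
gripper_force: 0.0
```

```bash
python3 - <<'E'
from h import *
todo([.460,.325,.055],-2.64)
cv2.imwrite('pics/s1.png',cv2.resize(capture('side')[110:230,140:300,::-1],None,fx=4,fy=4,interpolation=cv2.INTER_CUBIC))
E
```

```text
t 2.85 tcp [0.4607 0.3247 0.0553] yaw -2.65 tilt [0.0004 0.0001] w 0.9973364265129357 gf 0.0 F [0.3 0.1 0.8] j [ 51.7  23.9 -18.5   0.  -47.7  35.7]
tool mm [-0.7 -0.3  0.3] rz -0.0002
```

View pics/s1.png

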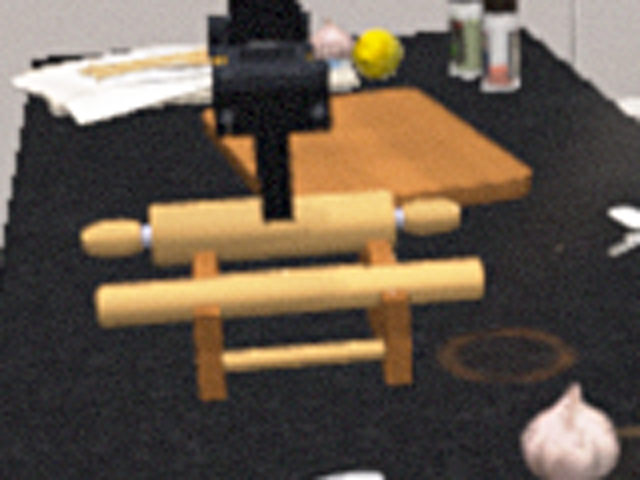

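The side view shows the fingers straddling the barrel near mid-length, with the finger at about column 278 in the crop and the barrel spanning 152–395. Closing.

>>> arm_command:
  motion:
    - [60,0,0,0,0,0,0]
    - [50,0,0,0,0,0,0]
    - [45,0,0,0,0,0,0]
    - [30,0,0,0,0,0,0]
    - [30,0,0,0,0,0,0]
    - [30,0,0,0,0,0,0]
    - [30,0,0,0,0,0,0]
    - [30,0,0,0,0,0,0]

```text
time_s: 3.7
tcp_pos: [0.4605, 0.3244, 0.055]
ee_rot: [[0.999, -0.047, -0.0], [-0.047, -0.999, -0.0], [-0.0, 0.0, -1.0]]
wrist_force: [-0.3, -0.0, -0.3]
gripper_width: 0.379
gripper_force: 0.0
```

>>> arm_command:
  motion:
    - [30,0,0,0,0,0,0]
    - [30,0,0,0,0,0,0]
    - [30,0,0,0,0,0,0]
    - [30,0,0,0,0,0,0]

```text
time_s: 4.1
tcp_pos: [0.4605, 0.3244, 0.055]
ee_rot: [[0.999, -0.047, -0.0], [-0.047, -0.999, -0.0], [-0.0, 0.0, -1.0]]
wrist_force: [-0.3, 0.3, -0.4]
gripper_width: 0.344
gripper_force: 0.0
```

The opening is 30 mm with no grip force, so the barrel isn't between the pads. Looking again.

```bash
python3 - <<'E'
from h import *
a=cv2.resize(capture('side')[110:230,140:300,::-1],None,fx=3,fy=3,interpolation=cv2.INTER_CUBIC)
b=cv2.resize(capture('top')[140:300,80:220,::-1],None,fx=2.25,fy=2.25,interpolation=cv2.INTER_CUBIC)[:360]
cv2.imwrite('pics/s2.png',np.hstack([a,b]));s=sense();print(s['gripper_width'],s['gripper_force'],s['time_s'])
for n in('top','side'):
  print(find_in('thick_pin_center',n)[:2],proj(n,s['tcp_pos']))
E
```

```text
0.3449122887594389 0.0 4.2
[{'location': [248.5, 126.6], 'p': 0.95}] [221.17693414 128.46846342]
[{'location': [167.0, 207.1], 'p': 0.58}] [169.78356282 209.14920689]
```

View pics/s2.png

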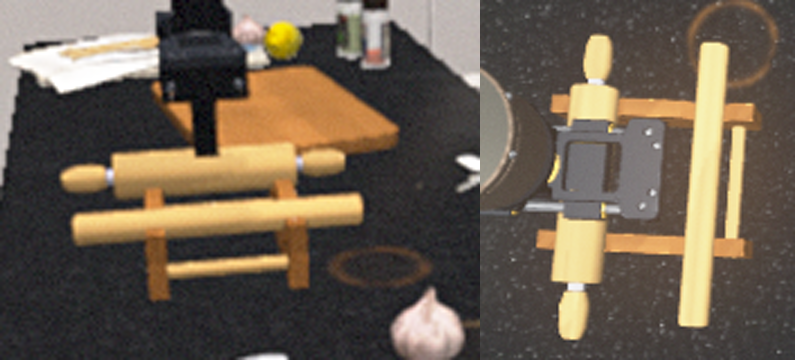

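```bash
python3 - <<'E'
from h import *
for lab,off in(('open inner',.0435),('open back',.0585),('30 inner',.015),('30 back',.03)):
  for z in(.047,.08,.09):print(lab,z,proj('side',[.4607,.3247-off,z]).round(1))
print('barrel top/bot edge',[proj('side',[.46,.325-.021*c,.066+.021*k]).round(1) for c,k in((-.3,.95),(.3,-.95))])
print('crop tips: open row',110+218/4,'col',140+278/4,' closed row',110+155/3,'col',140+205/3, 'barrel rows obs at col',110+195/4,110+258/4)
E
```

```text
open inner 0.047 [177.6 211. ]
open inner 0.08 [166.3 210.2]
open inner 0.09 [162.8 210. ]
open back 0.047 [179.5 211.6]
open back 0.08 [168.1 210.8]
open back 0.09 [164.5 210.6]
30 inner 0.047 [174.2 209.9]
30 inner 0.08 [163.  209.2]
30 inner 0.09 [159.6 208.9]
30 back 0.047 [176.  210.5]
30 back 0.08 [164.7 209.7]
30 back 0.09 [161.3 209.5]
barrel top/bot edge [array([158.7, 208. ]), array([173.4, 209.4])]
crop tips: open row 164.5 col 209.5  closed row 161.66666666666666 col 208.33333333333331 barrel rows obs at col 158.75 174.5
```

```bash
python3 - <<'E'
from h import *
R=np.array([[.965,-.264,0],[-.264,-.965,0],[0,0,-1]]);p=np.array([.1646,.6023,.19])
for off in(-.05,.05):
  for d in(.008,-.032):print(off,d,proj('side',p+R@[0,off,d]).round(1))
im=cv2.imread('pics/side0.png');print('start tip dark rows',[(c,[r for r in range(60,125) if im[r,c].max()<60][-1:]) for c in range(90,104)])
# empty-air tool position: same check with the pictures just taken
E
```

```text
-0.05 0.008 [109.6 112. ]
-0.05 -0.032 [ 97.4 110.1]
0.05 0.008 [115.9  99.5]
0.05 -0.032 [102.9  97.2]
start tip dark rows [(90, [87]), (91, [91]), (92, [94]), (93, [99]), (94, [101]), (95, [102]), (96, [102]), (97, [102]), (98, [102]), (99, [102]), (100, [78]), (101, [78]), (102, [77]), (103, [77])]
```

>>> arm_command:
  motion:
    - [87,0,0,0,0,0,0]
    - [87,0,0,0,0,0,0]
    - [87,0,0,0,0,0,0]
    - [87,0,0,0,0,0,0]
    - [87,0,0,0,0,0,0]
    - [87,0,0,0,0,0,0]
    - [87,0,0,0,0,0,0]
    - [87,0,0,0,0,0,0]

```text
time_s: 5.1
tcp_pos: [0.4605, 0.3244, 0.055]
ee_rot: [[0.999, -0.047, -0.0], [-0.047, -0.999, -0.0], [-0.0, 0.0, -1.0]]
wrist_force: [0.3, 0.4, -0.7]
gripper_width: 0.961
gripper_force: 0.0
```

The fingertips appear about 41 mm higher than the reported pose implies. This shows both in the start picture and here, and the 30 mm closure without contact agrees. I'll reopen, go down about 36 mm in small steps while watching the force, then check again.

>>> arm_command:
  motion:
    - [87,0,0,6,0,0,0]
    - [87,0,0,6,0,0,0]
    - [87,0,0,6,0,0,0]
    - [87,0,0,6,0,0,0]
    - [87,0,0,6,0,0,0]
    - [87,0,0,6,0,0,0]
    - [87,0,0,0,0,0,0]
    - [87,0,0,0,0,0,0]

```text
time_s: 5.9
tcp_pos: [0.4606, 0.3244, 0.0189]
ee_rot: [[0.999, -0.047, -0.0], [-0.047, -0.999, -0.0], [-0.0, 0.0, -1.0]]
wrist_force: [0.3, 0.0, -0.8]
gripper_width: 0.997
gripper_force: 0.0
```

```bash
python3 - <<'E'
from h import *
todo([.460,.325,.014],-2.64)
im=capture('side')
cv2.imwrite('pics/s3.png',cv2.resize(im[110:230,140:300,::-1],None,fx=4,fy=4,interpolation=cv2.INTER_CUBIC))
print([(c,[r for r in range(120,200) if im[r,c].max()<70]) for c in (208,210)])
print([proj('side',[.4605,.325-.0585,z]).round(1) for z in(.045,.05,.055)])
E
```

```text
t 5.9 tcp [0.4606 0.3244 0.0189] yaw -2.68 tilt [-0.0001 -0.0003] w 0.9972778060825618 gf 0.0 F [ 0.3  0.  -0.8] j [ 51.6  26.6 -20.5   0.  -42.9  35.7]
tool mm [-0.6 -0.5  4.9] rz -0.0006
[(208, [120, 121, 122, 123, 124, 125, 126, 127, 128, 129, 130, 131, 132, 133, 136, 137, 138, 139, 142, 143, 144, 145, 146, 147, 148, 149, 150, 151, 152, 153, 154, 155, 156, 157, 158, 159, 160, 161, 162, 163, 164, 165, 166, 167, 168, 169, 170, 171, 172, 173, 174, 175, 176, 177, 189, 190, 191, 192, 193, 194, 195]), (210, [120, 121, 122, 123, 124, 125, 126, 127, 128, 129, 130, 131, 132, 133, 134, 135, 136, 137, 138, 142, 143, 144, 145, 146, 147, 148, 149, 150, 151, 152, 153, 154, 155, 156, 157, 158, 159, 160, 161, 162, 163, 164, 165, 166, 167, 168, 169, 170, 171, 172, 173, 174, 175, 176, 189, 190, 191, 192, 193, 194, 195])]
[array([180.2, 211.6]), array([178.5, 211.4]), array([176.7, 211.3])]
```

View pics/s3.png

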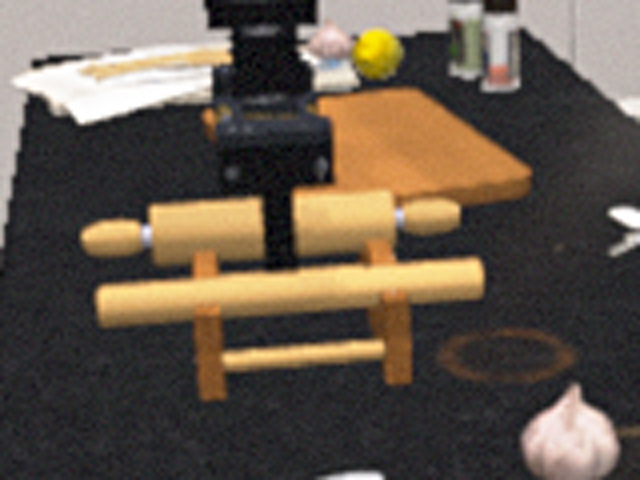

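The fingertip now reaches below the barrel, at about row 268 in the crop, so the fingers straddle it properly. I'll go 4 mm lower and close.

>>> arm_command:
  motion:
    - [87,0,0,4,0,0,0]
    - [60,0,0,0,0,0,0]
    - [50,0,0,0,0,0,0]
    - [45,0,0,0,0,0,0]
    - [30,0,0,0,0,0,0]
    - [30,0,0,0,0,0,0]
    - [30,0,0,0,0,0,0]
    - [30,0,0,0,0,0,0]

```text
time_s: 6.75
tcp_pos: [0.4605, 0.3245, 0.0151]
ee_rot: [[0.999, -0.047, 0.0], [-0.047, -0.999, 0.0], [0.0, -0.0, -1.0]]
wrist_force: [0.4, 0.7, 0.9]
gripper_width: 0.475
gripper_force: 30.0
```

>>> arm_command:
  motion:
    - [30,0,0,0,0,0,0]
    - [30,0,0,0,0,0,0]
    - [30,0,0,0,0,0,0]

```text
time_s: 7.05
tcp_pos: [0.4605, 0.3245, 0.0151]
ee_rot: [[0.999, -0.047, 0.0], [-0.047, -0.999, 0.0], [0.0, -0.0, -1.0]]
wrist_force: [0.4, 0.7, 0.3]
gripper_width: 0.471
gripper_force: 30.0
```

Gripped at 41 mm and 30 N. Lifting.

>>> arm_command:
  motion:
    - [30,0,0,-6,0,0,0]
    - [30,0,0,-12,0,0,0]
    - [30,0,0,-18,0,0,0]
    - [30,0,0,-24,0,0,0]
    - [30,0,0,-24,0,0,0]
    - [30,0,0,-18,0,0,0]
    - [30,0,0,-8,0,0,0]
    - [30,0,0,0,0,0,0]

```text
time_s: 7.85
tcp_pos: [0.4608, 0.3249, 0.1265]
ee_rot: [[0.999, -0.047, 0.002], [-0.047, -0.999, 0.002], [0.002, -0.002, -1.0]]
wrist_force: [-0.4, 0.2, -4.0]
gripper_width: 0.474
gripper_force: 30.0
```

```bash
python3 - <<'E'
from h import *
todo([.549,-.155,.125],3.6)
E
```

```text
t 7.85 tcp [0.4608 0.3249 0.1265] yaw -2.68 tilt [0.0016 0.0022] w 0.4742558397243471 gf 29.9840259924531 F [-0.4  0.2 -4. ] j [ 51.6  19.2 -13.8  -0.  -56.9  35.7]
tool mm [110.5 475.3   0.5] rz -0.1097
```

>>> arm_command:
  motion:
    - [30,3,12,0,0,0,0]
    - [30,6,25,0,0,0,0]
    - [30,7,30,0,0,0,0]
    - [30,8,35,0,0,0,0]
    - [30,8,35,0,0,0,0]
    - [30,8,35,0,0,0,0]
    - [30,8,35,0,0,0,0]
    - [30,8,35,0,0,0,0]

```text
time_s: 8.65
tcp_pos: [0.5039, 0.0776, 0.1237]
ee_rot: [[0.999, -0.047, -0.003], [-0.047, -0.999, -0.001], [-0.003, 0.001, -1.0]]
wrist_force: [0.1, -0.2, -3.0]
gripper_width: 0.471
gripper_force: 30.0
```

>>> arm_command:
  motion:
    - [30,8,35,0,0,0,0]
    - [30,8,35,0,0,0,0]
    - [30,8,35,0,0,0,0]
    - [30,8,35,0,0,0,0]
    - [30,7,30,0,0,0,0]
    - [30,6,25,0,0,0,-0.03]
    - [30,4,18,0,0,0,-0.04]
    - [30,2,10,0,0,0,-0.04]

```text
time_s: 9.45
tcp_pos: [0.5453, -0.1469, 0.1232]
ee_rot: [[0.998, 0.062, -0.004], [0.062, -0.998, 0.0], [-0.004, -0.0, -1.0]]
wrist_force: [-0.5, 1.1, -3.1]
gripper_width: 0.472
gripper_force: 30.0
```

>>> arm_command:
  motion:
    - [30,0,0,0,0,0,0]
    - [30,0,0,0,0,0,0]
    - [30,0,0,0,0,0,0]

```text
time_s: 9.75
tcp_pos: [0.5462, -0.1444, 0.1245]
ee_rot: [[0.998, 0.063, -0.001], [0.063, -0.998, 0.0], [-0.001, -0.0, -1.0]]
wrist_force: [-0.4, 0.0, -3.2]
gripper_width: 0.475
gripper_force: 30.0
```

```bash
python3 - <<'E'
from h import *
todo([.549,-.155,.080],3.6)
im=capture('top');cv2.imwrite('pics/t4.png',cv2.resize(im[60:260,300:460,::-1],None,fx=3,fy=3,interpolation=cv2.INTER_CUBIC))
im=capture('side');cv2.imwrite('pics/s4.png',cv2.resize(im[120:320,200:420,::-1],None,fx=3,fy=3,interpolation=cv2.INTER_CUBIC))
a=cv2.imread('pics/t4.png');b=cv2.imread('pics/s4.png');cv2.imwrite('pics/b4.png',cv2.resize(np.hstack([a,b]),(798,421),interpolation=cv2.INTER_AREA))
E
```

```text
t 9.75 tcp [ 0.5462 -0.1444  0.1245] yaw 3.61 tilt [-0.0015  0.0002] w 0.47482889640217835 gf 29.981657825410366 F [-0.4  0.  -3.2] j [  1.6  19.6 -13.6  -0.  -57.   92. ]
tool mm [ 2.2 10.8 44.4] rz 0.0002
```

View pics/b4.png

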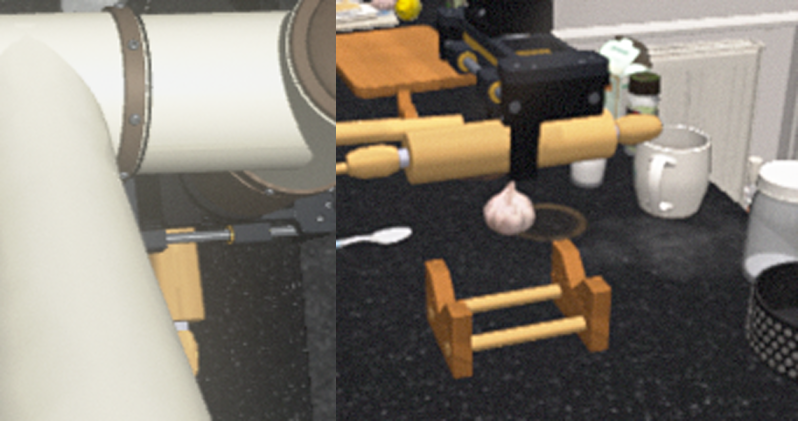

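The side view shows the pin held level above and behind the single stand, with the barrel ends at about columns 410 and 617 of the composite. I'll check for slip along the pin axis and confirm the seat from the side camera.

```bash
python3 - <<'E'
from h import *
s=sense();R=s['ee_rot'];p=s['tcp_pos']
obs=lambda u,v:(120+v/2.1,200+(u-336)/2.1)
print('obs ends',obs(410,157),obs(617,135))
for e in(-.085,.085):print(e,proj('side',p+R@[e,0,-.011]+[0,0,.041]).round(1))
# stand check in side view: outer-front top corners of panels
y=np.radians(3.6);Q=np.array([[np.cos(y),-np.sin(y),0],[np.sin(y),np.cos(y),0],[0,0,1]]);S=np.array([.5487,-.1546,0])
for x in(-.068,-.052,.052,.068):print('near top corner',x,proj('side',S+Q@[x,-.045,.06]).round(1),'bottom',proj('side',S+Q@[x,-.045,0]).round(1))
print('obs L panel near: top-left',obs(440,306),'top-right',obs(471,302),'bot',obs(472,375),'R panel: TL',obs(583,285),'TR',obs(610,282),'bot L',obs(598,350))
E
```

```text
obs ends (194.76190476190476, 235.23809523809524) (184.28571428571428, 333.8095238095238)
-0.085 [193.5 234.6]
0.085 [181.6 329.9]
near top corner -0.068 [270.2 255.9] bottom [300.  256.6]
near top corner -0.052 [268.6 265.2] bottom [298.2 265.6]
near top corner 0.052 [258.5 323.4] bottom [287.4 321.7]
near top corner 0.068 [257.  331.9] bottom [285.8 330. ]
obs L panel near: top-left (265.71428571428567, 249.52380952380952) top-right (263.8095238095238, 264.2857142857143) bot (298.57142857142856, 264.76190476190476) R panel: TL (255.71428571428572, 317.6190476190476) TR (254.28571428571428, 330.4761904761905) bot L (286.66666666666663, 324.76190476190476)
```

>>> arm_command:
  motion:
    - [30,1,5,0,0,0,0]
    - [30,1.2,5.8,0,0,0,0]
    - [30,0,0,10,0,0,0]
    - [30,0,0,15,0,0,0]
    - [30,0,0,15,0,0,0]
    - [30,0,0,10,0,0,0]
    - [30,0,0,0,0,0,0]
    - [30,0,0,0,0,0,0]

```text
time_s: 10.65
tcp_pos: [0.55, -0.1556, 0.0751]
ee_rot: [[0.998, 0.063, 0.0], [0.063, -0.998, -0.0], [0.0, 0.0, -1.0]]
wrist_force: [0.5, 0.7, -2.6]
gripper_width: 0.477
gripper_force: 30.0
```

```bash
python3 - <<'E'
from h import *
todo([.5492,-.1546,.0151],3.6)
im=capture('side');cv2.imwrite('pics/s5.png',cv2.resize(im[160:320,200:400,::-1],None,fx=4,fy=4,interpolation=cv2.INTER_CUBIC)[:600])
E
```

```text
t 10.65 tcp [ 0.55   -0.1556  0.0751] yaw 3.63 tilt [ 0.     -0.0003] w 0.4768023030809778 gf 29.98201087117195 F [ 0.5  0.7 -2.6] j [  0.5  23.2 -16.1   0.  -50.7  93.2]
tool mm [-0.8 -1.1 60. ] rz 0.0006
```

View pics/s5.png

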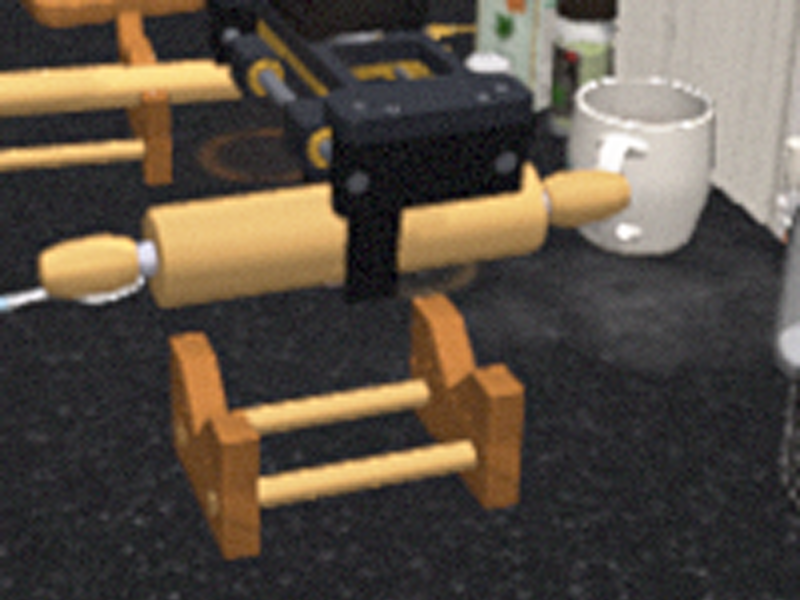

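The pin is level above the stand, parallel to it, with the notches visible below it. Lowering.

>>> arm_command:
  motion:
    - [30,-0.8,-1.1,10,0,0,0]
    - [30,0,0,12,0,0,0]
    - [30,0,0,12,0,0,0]
    - [30,0,0,8,0,0,0]
    - [30,0,0,5,0,0,0]
    - [30,0,0,3,0,0,0]
    - [30,0,0,0,0,0,0]
    - [30,0,0,0,0,0,0]

```text
time_s: 11.5
tcp_pos: [0.5493, -0.1545, 0.0253]
ee_rot: [[0.998, 0.063, 0.001], [0.063, -0.998, -0.0], [0.001, 0.0, -1.0]]
wrist_force: [-0.4, -1.0, -2.6]
gripper_width: 0.475
gripper_force: 30.0
```

>>> arm_command:
  motion:
    - [30,0,0,2,0,0,0]
    - [30,0,0,2,0,0,0]
    - [30,0,0,2,0,0,0]
    - [30,0,0,0,0,0,0]

```text
time_s: 11.9
tcp_pos: [0.5486, -0.1544, 0.0187]
ee_rot: [[0.998, 0.063, -0.001], [0.063, -0.998, 0.0], [-0.001, -0.0, -1.0]]
wrist_force: [0.1, 0.6, -3.2]
gripper_width: 0.475
gripper_force: 30.0
```

>>> arm_command:
  motion:
    - [30,0,0,1,0,0,0]
    - [30,0,0,1,0,0,0]
    - [30,0,0,0,0,0,0]

```text
time_s: 12.2
tcp_pos: [0.5488, -0.1544, 0.0169]
ee_rot: [[0.998, 0.063, -0.0], [0.063, -0.998, 0.0], [-0.0, -0.0, -1.0]]
wrist_force: [0.1, -0.1, -3.2]
gripper_width: 0.473
gripper_force: 30.0
```

```bash
python3 - <<'E'
from h import *
todo([.5492,-.1546,.0151],3.6)
E
```

```text
t 12.2 tcp [ 0.5488 -0.1544  0.0169] yaw 3.62 tilt [-0.0003  0.    ] w 0.4725430171473188 gf 29.981828201562166 F [ 0.1 -0.1 -3.2] j [  0.6  27.3 -19.6  -0.  -43.2  93.1]
tool mm [0.4 0.2 1.8] rz 0.0003
```

>>> arm_command:
  motion:
    - [30,0,0,1,0,0,0]
    - [30,0,0,0.8,0,0,0]
    - [30,0,0,0,0,0,0]
    - [30,0,0,0,0,0,0]

```text
time_s: 12.6
tcp_pos: [0.549, -0.1545, 0.0154]
ee_rot: [[0.998, 0.063, 0.0], [0.063, -0.998, -0.0], [0.0, 0.0, -1.0]]
wrist_force: [-0.4, -0.4, -2.3]
gripper_width: 0.48
gripper_force: 30.0
```

>>> arm_command:
  motion:
    - [30,0,0,0.5,0,0,0]
    - [30,0,0,0,0,0,0]
    - [30,0,0,0,0,0,0]

```text
time_s: 12.9
tcp_pos: [0.549, -0.1544, 0.0153]
ee_rot: [[0.998, 0.064, 0.0], [0.064, -0.998, -0.0], [0.0, 0.0, -1.0]]
wrist_force: [-1.2, 0.1, 2.8]
gripper_width: 0.476
gripper_force: 30.0
```

The wrist force went from -3 to +2.8 N, so the stand now carries the pin. Releasing.

>>> arm_command:
  motion:
    - [44,0,0,0,0,0,0]
    - [48,0,0,0,0,0,0]
    - [54,0,0,0,0,0,0]
    - [64,0,0,0,0,0,0]
    - [80,0,0,0,0,0,0]
    - [87,0,0,0,0,0,0]
    - [87,0,0,0,0,0,0]
    - [87,0,0,0,0,0,0]

```text
time_s: 13.7
tcp_pos: [0.5489, -0.1544, 0.0147]
ee_rot: [[0.998, 0.063, 0.0], [0.063, -0.998, -0.0], [0.0, 0.0, -1.0]]
wrist_force: [0.4, 0.2, -0.3]
gripper_width: 0.96
gripper_force: 0.0
```

>>> arm_command:
  motion:
    - [87,0,0,0,0,0,0]
    - [87,0,0,-5,0,0,0]
    - [87,0,0,-10,0,0,0]
    - [87,0,0,-20,0,0,0]
    - [87,0,0,-30,0,0,0]
    - [87,0,0,-40,0,0,0]
    - [87,0,0,-30,0,0,0]
    - [87,0,0,-10,0,0,0]

```text
time_s: 14.5
tcp_pos: [0.5512, -0.1548, 0.1648]
ee_rot: [[0.998, 0.064, 0.009], [0.064, -0.998, -0.001], [0.009, 0.002, -1.0]]
wrist_force: [1.4, 0.8, -0.4]
gripper_width: 0.996
gripper_force: 0.0
```

>>> arm_command:
  motion:
    - [87,0,-40,0,0,0,0]
    - [87,0,-45,0,0,0,0]
    - [87,0,-45,0,0,0,0]
    - [87,0,-45,0,0,0,0]
    - [87,0,-45,0,0,0,0]
    - [87,0,-45,0,0,0,0]
    - [87,0,-30,0,0,0,0]
    - [87,0,0,0,0,0,0]

```text
time_s: 15.3
tcp_pos: [0.5298, 0.1431, 0.1594]
ee_rot: [[0.998, 0.068, -0.0], [0.068, -0.998, 0.0], [-0.0, -0.0, -1.0]]
wrist_force: [0.5, -0.5, 0.0]
gripper_width: 1.001
gripper_force: 0.0
```

```bash
python3 - <<'E'
from h import *
print(sense()['time_s'],sense()['tcp_pos'])
a=cv2.resize(capture('top')[100:270,290:440,::-1],None,fx=3,fy=3,interpolation=cv2.INTER_CUBIC)[:480]
b=cv2.resize(capture('side')[140:300,200:316,::-1],None,fx=3,fy=3,interpolation=cv2.INTER_CUBIC)
cv2.imwrite('pics/f.png',np.hstack([a,b]))
print(find_in('thick_pin_center','top')[:2],proj('top',[.5487,-.1546,.066]),find_in('thin_pin_center','side')[:2])
E
```

```text
15.3 [0.52978703 0.14313834 0.15938921]
[{'location': [176.0, 369.7], 'p': 0.89}] [175.5355177  368.19724313] [{'location': [182.5, 208.9], 'p': 0.91}]
```

View pics/f.png

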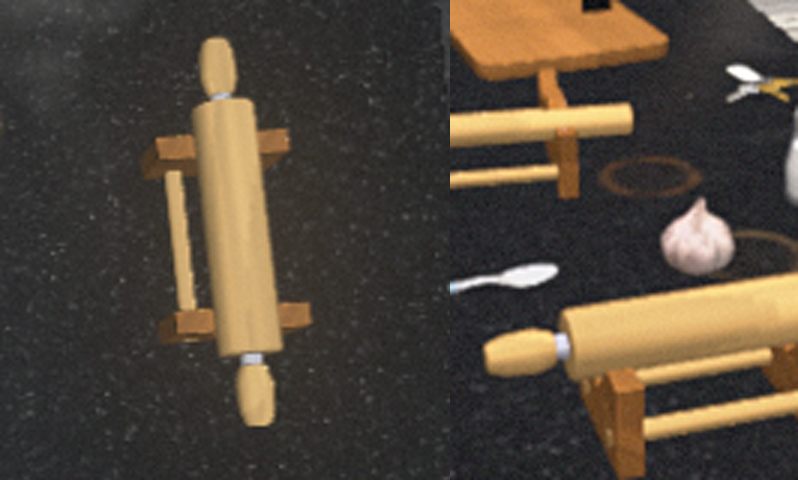

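The pin rests in both notches. The barrel centre is at about row 175.7 against 175.5 predicted for the seat, and the thin pin hasn't moved.

```bash
python3 -c "
from station import *
print(finish_job())"
```

```text
the job is handed in; nothing more can be done
None
```

The thick rolling pin now lies in both notches of the single stand, centred to within about 1 mm on the top camera; the thin pin was left where it was, and the job was handed in at about 15.5 s.

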